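# Third hand at the tamping stand: press the portafilter fork on for screwing

### The job

Pick up the two-pronged portafilter fork (not the similar bracket that ends in a round shelf), carry it to the tamping stand and press its back plate flat against the upright rubber cushion, right way up, prongs pointing away from the stand and the plate's edges flush with the cushion's edges all round. Push straight into the cushion with a steady force of about 10 N, never more than about 20 N, so that a colleague can drive the screws. Keep it so for a couple of seconds and finish while still gripping and pressing it: do not let go; leave everything else on the counter where it is.

Things in the scene. Friction and masses are not known exactly. Their poses are not given: they have to be found in the camera images.
- fork: Dark steel, 0.3 kg, lying level (mm). Origin: underside, below mid-stem. x to the prong tips, z up. Upright plate 64 wide, 40 high at x -29 (its flat back) to -23, lower edge z 0; stem 24 wide, 28 high, x -23 to 23: grip it across y from above; cross bar 66 wide, 14 high, x 23 to 35; two prongs to x 78, 10 wide, 14 high, 46 apart inside
- shelf_bracket: Not wanted. Dark steel bracket with the same plate and stem, origin and axes as the fork, but ending in a flat round disc 68 across, 10 thick, centred at x 52 mm
- stand: Aluminium tamping stand bolted down (mm). Origin on the counter below the middle of the unpressed cushion's front face; x level, out of that face. Base plate 110 wide, x -55 to 95, 12 high with its mat; upright 84 wide, 100 high, x -48 to -16, carries the cushion
- cushion: Black rubber cushion on the upright (mm), 64 wide, 40 high. Origin: middle of the lower edge of its front face, 55 above the counter; x straight out of the face, y along it, z up. Yields along -x (origin too) like a spring, 1 mm per 1.5 N, at most 15 mm. With the plate flush on it the fork's origin is at x 29, y 0, z 0 here, axes parallel
- tamper: Coffee tamper standing on its base: steel disc 58 across, wooden knob handle, 88 high. Origin: centre of its underside. Bystander.
- milk_jug: Steel milk jug 80 across, 95 high, handle at its y side. Origin: centre of its underside. Bystander.
- screwdriver: Screwdriver with black handle lying on the counter, 180 long, blade to its +x. Origin below its middle. Bystander.
- screw_dish: Small steel bowl 72 across, 25 high. Origin: centre of its underside. Bystander.
- espresso_cup: White espresso cup 66 across, 58 high. Origin: centre of its underside. Bystander.
- bean_jar: Closed amber glass jar 90 across, 140 high. Origin: centre of its underside. Bystander.

How it is judged:
On the way, in this order (a step that is already met when the one before it is completed fails the run):
1. the fork is lifted clear of the counter in the fingers (height (world z) of fork above 0.03 m and contact force between the fingers and fork above 5 N), for 0.2 s.
2. the fork is pressed flat and flush on the cushion with 6 to 16 N, for a second (contact force between fork and cushion between 6 and 16 N and y of fork in the frame of cushion between -0.005 and 0.005 m and z of fork in the frame of cushion between -0.005 and 0.005 m and x of fork in the frame of cushion between 0.02 and 0.04 m and angle between the x axis of fork and the x axis of cushion, either way round below 0.09 rad and angle between fork's own z axis and vertical below 0.09 rad and height (world z) of fork above 0.045 m and contact force between the fingers and fork above 5 N), for 1 s.
At the end, for the whole second after the job is handed in: The gripper still holds the fork, clear of the counter, its plate pressed on the cushion with 6 to 16 N, flush within 5 mm sideways and in height, square and level within 0.09 rad, prongs outward, at rest. The other bracket is within 20 mm, the bystanders within 30 mm, of where they began (all of step 2 and linear speed of fork below 0.02 m/s and distance of shelf_bracket from where it was at the start of the episode below 0.02 m and distance of each of tamper, milk_jug, screwdriver, screw_dish, espresso_cup, bean_jar from where it was at the start of the episode below 0.03 m); the arm keeps its last pose, push and grip.
It fails at once if the fork is pressed on the cushion with more than 22 N (contact force between fork and cushion above 22 N).
It fails at once if the other bracket is moved more than 20 mm (distance of shelf_bracket from where it was at the start of the episode above 0.02 m).
It fails at once if another thing on the counter is moved more than 30 mm (distance of any of tamper, milk_jug, screwdriver, screw_dish, espresso_cup, bean_jar from where it was at the start of the episode above 0.03 m).
It also fails if it takes over 48 s, if anything falls off the work surface, if the arm or the gripper's body presses on something with over 40 N, if the wrist force passes 120 N, or if a joint passes its speed limit or range.

### The arm

A 6-joint arm with a two-finger parallel gripper is mounted at the origin on the work surface. World frame = base frame: x ahead of the robot, y to its left, z up, the work surface at z = 0. Lengths are in m, angles in rad, forces in N, time in s.
With the tool pointing down it reaches from about 0.35 to 0.925 m from the base axis. Payload 6.4 kg.
Tool frame: the origin (TCP) lies on the centre line of the jaws, within the pads' length; the fingertips stand manip.tip_reach ahead of it and the grasp point (between the pads) lies 3 mm ahead of it (manip.tip_reach is the distance from the TCP to the fingertips, in m); z points along the fingers, y is the line along which they close (so a half turn about z gives the same grasp; the last joint's range is limited). The gripper opens to 94 mm and grips with 3 to 60 N. Pads are 16 mm wide; open, the fingers measure 119 mm over their backs; the gripper's body (75 mm by 177 mm) begins 78 mm behind the grasp point.
Start: joints at [1.175, 0.245, 1.558, -0, 1.339, -0.174], TCP at [0.143, 0.634, 0.227] pointing down, gripper open.
Joint ranges: [-3.13, 3.13], [-1.02, 2.26], [0.13, 2.54], [-0.95, 4.09], [0.21, 2.88], [-2.74, 2.74]. Speed limits (rad/s): [2.57, 2.57, 3.14, 3.14, 3.14, 3.14].

### API

Orientations are given as a unit quaternion [w, x, y, z].
In Python, from plant import manip, viewer gives the robot as it stands.
- The arm moves only by the tool play_rows, never from a script. Its argument "targets" is a list of rows, each a list of 5 numbers: the opening, from 0 (shut) to 1 (fully open), then the shift along the tool's x, y, z in units of 0.5 m (1.0 is 0.5 m), then the turn about the tool's z in units of pi rad (1.0 is pi rad). In form: [[gripper, tx, ty, tz, twist], ...]. A call has 1 to 12 rows; each row is the pose to reach, as a shift and turn from the pose commanded when the call began, along the tool's axes at that moment, turning the shorter way round; what a row does not reach only later rows make up. A row lasts 1/12 s, in which the tool goes at most 41.7 mm and 7.16 degrees, less where a joint would pass 70% of its speed; a pose out of reach is approached as far as the arm can. A call with a number of a shift or a turn outside -1 to 1 is refused whole. A call with a gripper value outside its range is refused whole. The fingers move at their own pace and stop on an object; the grip force is fixed at half the most. Time passes only in rows, so rows that repeat a pose let the fingers close. It gives the time, the measured TCP pose, the force, the opening and the grip force at its end, in the units of the state.
- manip.observe(): the state, without advancing time (a new reading comes with each control period).
- viewer.read_camera(name): name is "scene" or "top" or "wrist"; returns a dict with "img" (480x640x3 uint8, red, green, blue), "fx", "fy", "cx", "cy" (pixels), "rvec" (rotation vector, rad) and "tvec" (3), from world to camera coordinates, as OpenCV has them. Camera axes: x right, y down, z forward; pixel columns grow to the right and rows downward; lengths in m; the calibration is good to about 2 mm. A picture is of the moment at which its call begins. There is no depth.
- manip.sign_off(): hands the job in; it is judged then, once.
The state is a dict: "t": time; "joint_pos": joint angles; "dq": joint speeds; "tau": joint torques, N m; "position": TCP position; "eef_rot": TCP orientation; "force": force on the tool from outside, world axes, zero at the start; "moment": the same for the moment, N m; "finger_gap": finger opening in m; "gripper_force": force on a finger pad.
Only numpy, scipy, OpenCV 4.12 (cv2) and the standard library are available. Lean on these libraries where they do the work, as an engineer would, in place of code of your own. Each camera call takes 0.05 s, during which the arm holds its last target. There are 200 camera calls.

## Working session

There is one attempt and no reset: what is moved stays moved. The work goes in short steps, Python scripts to look and compute and a tool call to move; the robot and the scene stay as the last step left them, time stands still between calls to the robot, and variables do not carry over. Pictures are saved under pics/ and viewed, at most 10 in all, crops included, and the job is handed in when it is done.

Besides the shell and the picture viewer there is one more tool, called as name([rows], argument=value, ...), one row to a line, values as JSON. play_rows: Moves the arm, as the interface text tells. Shifts and turns lie within -1 to 1; 1 stands for 0.5 m of shift or pi rad of turn. Its arguments: {"type":"object","properties":{"targets":{"type":"array"}},"required":["targets"]}

```bash
mkdir -p pics; ls; python3 - <<'E'
from plant import manip, viewer
import cv2,json
print(manip.observe(), manip.tip_reach)
for n in ("top","scene"):
    d=viewer.read_camera(n); cv2.imwrite(f"pics/{n}0.png",d["img"][:,:,::-1]); print(n,[d[k] for k in("fx","fy","cx","cy","rvec","tvec")])
E
```

```text
pics
{'t': 0.0, 'joint_pos': array([ 1.17492467e+00,  2.45799010e-01,  1.55898674e+00, -5.79493890e-07,
        1.33867914e+00, -1.74092126e-01]), 'dq': array([-0.00108291, -0.0012119 , -0.00063053, -0.00100327, -0.00024045,
        0.00162009]), 'tau': array([-2.09273509e-03, -4.15839243e+01, -3.14596725e+01,  6.83706952e-02,
        3.33257415e-02, -1.38604973e-04]), 'position': array([0.14275327, 0.63357037, 0.22636961]), 'eef_rot': array([-2.62909509e-04,  1.10662528e-01,  9.93857600e-01, -8.98439788e-04]), 'force': array([ 0.33214807, -0.40856886,  0.56096646]), 'moment': array([-0.04655587,  0.02022247,  0.00586459]), 'gripper_force': 0.0, 'finger_gap': 0.09413563389807889} 0.022
top [514.7000577515444, 514.7000577515444, 324.26311579828086, 234.83395664380302, array([ 2.1633438 , -2.15835118,  0.14370048]), array([-0.0459785 ,  0.55210906,  1.19416047])]
scene [568.3808673563923, 568.3808673563923, 320.85780621883663, 250.63757127037297, array([ 1.58405253,  2.0932268 , -0.75865402]), array([ 0.16686902, -0.35647975,  2.04203271])]
```

View pics/top0.png

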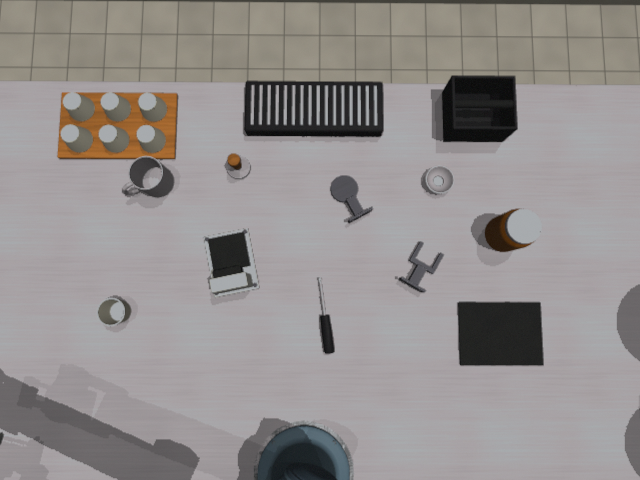

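View pics/scene0.png

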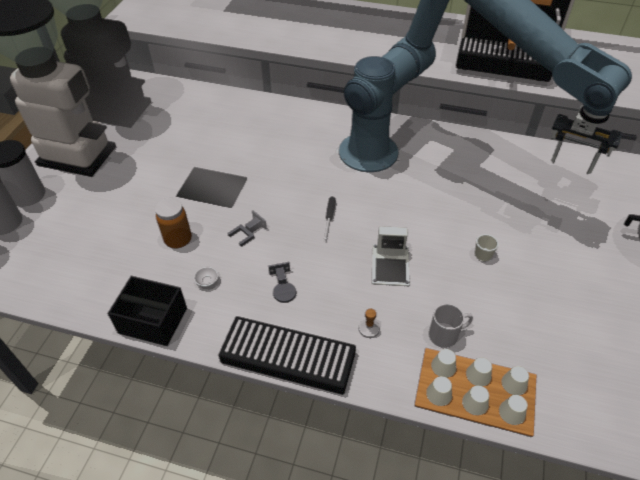

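The top view shows the fork at about (420,268) with its prongs pointing up and right. The shelf bracket is at (350,200), and the stand at (232,262) has its base facing up the image. I'll zoom in on both cameras.

```bash
python3 - <<'E'
import cv2,numpy as np
a=cv2.imread("pics/top0.png");b=cv2.imread("pics/scene0.png")
def c(i,x,y):  # 66x50 crop x6
    return cv2.resize(i[y:y+50,x:x+66],(396,300),interpolation=cv2.INTER_CUBIC)
def c2(i,x,y): # 80x60
    return cv2.resize(i[y:y+75,x:x+100],(400,300),interpolation=cv2.INTER_CUBIC)
m=np.vstack([np.hstack([c2(a,370,230),c2(a,185,225)]),np.hstack([c2(b,200,190),c2(b,345,215)])])
m=cv2.convertScaleAbs(m,alpha=1.5)
cv2.imwrite("pics/crop1.png",m)
E
```

```text
(no output)
```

View pics/crop1.png

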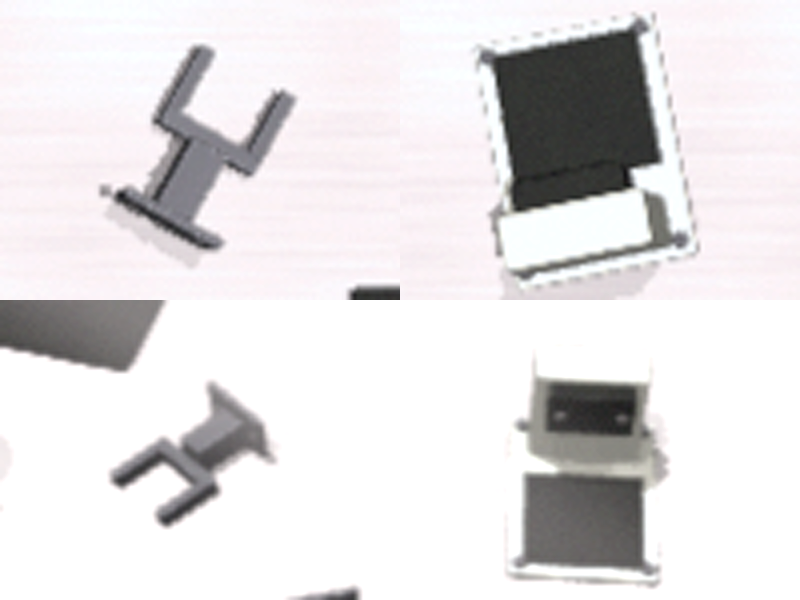

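```bash
cat > h.py <<'E'
import cv2,numpy as np
from scipy.optimize import least_squares
def T(p):
    c,s=np.cos(p[2]),np.sin(p[2]); return np.array([[c,-s,0],[s,c,0],[0,0,1]]),np.array([p[0],p[1],0])
def fit(obs,p0):
    """obs: list of (cam, [(X(mm), px)])"""
    def r(p):
        R,t=T(p);o=[]
        for d,l in obs:
            P=np.array([x for x,_ in l],float)/1000@R.T+t
            K=np.array([[d["fx"],0,d["cx"]],[0,d["fy"],d["cy"]],[0,0,1]])
            q=cv2.projectPoints(P,d["rvec"],d["tvec"],K,None)[0][:,0]
            o.append((q-np.array([u for _,u in l])).ravel())
        return np.concatenate(o)
    s=least_squares(r,p0,loss="soft_l1"); return s.x,r(s.x).reshape(-1,2)
E
python3 - <<'E'
from h import *
from plant import viewer
top=viewer.read_camera("top");sc=viewer.read_camera("scene")
def px(x0,y0,l): return [(X,((u+.5)/4-.5+x0,(v+.5)/4-.5+y0)) for X,(u,v) in l]
st=px(185,225,[((95,55,9),(82,50)),((95,-55,9),(255,12)),((-55,-55,9),(297,255)),((-55,55,9),(122,290)),
 ((-16,42,100),(99,215)),((-16,-42,100),(243,191)),((-48,-42,100),(252,245)),((-48,42,100),(106,273))])
ss=px(345,215,[((95,-55,9),(107,280)),((95,55,9),(259,283)),((-16,-42,100),(130,84)),((-16,42,100),(250,84)),((0,-32,55),(146,130)),((0,32,55),(236,132))])
ft=px(370,230,[((78,33,14),(192,47)),((78,23,14),(213,50)),((78,-23,14),(275,90)),((78,-33,14),(296,97)),((23,33,14),(155,120)),((23,-33,14),(250,175)),((35,23,14),(182,115)),((35,-23,14),(243,148))])
fs=px(200,190,[((78,-33,14),(112,173)),((78,33,14),(158,216)),((-29,-32,40),(210,82)),((35,-33,14),(158,140))])
for n,o,p0 in(("stand",[(top,st),(sc,ss)],[.5,.2,0]),("stand top",[(top,st)],[.5,.2,0]),("fork",[(top,ft),(sc,fs)],[.5,-.2,-.4]),("fork top",[(top,ft)],[.5,-.2,-.4])):
    p,r=fit(o,p0);print(n,p.round(4));print(r.round(1).tolist())
w=viewer.read_camera("wrist");R=cv2.Rodrigues(w["rvec"])[0]
from plant import manip
from scipy.spatial.transform import Rotation as Ro
s=manip.observe();Rt=Ro.from_quat(s["eef_rot"][[1,2,3,0]]).as_matrix()
print("wrist cam in tool",Rt.T@(-R.T@w["tvec"]-s["position"]),(R@Rt).round(3).tolist(),w["fx"]);print(Rt.round(3))
E
```

```text
stand [0.4685 0.176  0.1999]
[[-1.6, -0.7], [-0.3, 0.0], [0.4, -0.1], [-1.1, 0.2], [-0.9, 0.4], [0.2, -1.0], [0.5, -0.4], [-0.2, 0.0], [-0.5, -2.7], [-0.6, -1.2], [1.0, -2.5], [-0.0, -0.9], [-0.8, 0.3], [-1.6, 1.0]]
stand top [0.4682 0.1752 0.1913]
[[-1.0, -0.8], [0.4, 0.3], [0.5, 0.3], [-1.0, 0.2], [-0.6, 0.4], [0.5, -0.7], [0.7, -0.1], [-0.0, 0.1]]
fork [ 0.4578 -0.2652 -0.5153]
[[1.4, -1.0], [-0.3, 0.3], [0.9, -0.4], [-0.7, -0.1], [-0.2, 0.4], [0.1, 0.2], [-0.9, -0.6], [0.6, 0.5], [-0.1, -0.5], [1.8, 0.2], [0.9, -0.8], [-1.0, 0.6]]
fork top [ 0.4575 -0.2652 -0.5102]
[[1.2, -0.9], [-0.4, 0.4], [0.8, -0.4], [-0.8, -0.1], [-0.3, 0.6], [0.1, 0.2], [-1.0, -0.5], [0.5, 0.6]]
wrist cam in tool [ 0.08311853  0.00030314 -0.15765892] [[0.001, 1.0, 0.001], [-0.96, 0.001, -0.28], [-0.28, -0.001, 0.96]] 378.52177416894386
[[-0.975  0.22  -0.   ]
 [ 0.22   0.975 -0.001]
 [ 0.    -0.001 -1.   ]]
```

```bash
cat > g.py <<'E'
import sys,numpy as np
from plant import manip
from scipy.spatial.transform import Rotation as Ro
def to(x,y,z,yaw,pr=True):
    s=manip.observe();R=Ro.from_quat(s["eef_rot"][[1,2,3,0]]).as_matrix()
    y0=np.arctan2(R[1,0],R[0,0]);d=R.T@(np.array([x,y,z])-s["position"])/.5
    tw=-((yaw-y0+np.pi)%(2*np.pi)-np.pi)/np.pi
    print("t",round(s["t"],2),"pos",s["position"].round(4),"yaw",round(y0%(2*np.pi),4),"tilt",R[:,2].round(4),"F",s["force"].round(2),"gap",round(s["finger_gap"],4),"gf",round(s["gripper_force"],1),"j",s["joint_pos"].round(2))
    print("units",d.round(4),"twist",round(tw,4))
if __name__=="__main__": to(*map(float,sys.argv[1:5]))
E
python3 g.py .40 .19 .227 2.63
```

```text
t 0.25 pos [0.1429 0.6338 0.2269] yaw 2.9198 tilt [-4.e-04 -8.e-04 -1.e+00] F [-0.03 -0.29  0.09] gap 0.0938 gf 0.0 j [ 1.17  0.25  1.56  0.    1.34 -0.17]
units [-6.969e-01 -7.528e-01  4.000e-04] twist 0.0922
```

play_rows([
  [1,-0.69,-0.75,0,0.09],
  [1,-0.69,-0.75,0,0.09],
  [1,-0.69,-0.75,0,0.09],
  [1,-0.69,-0.75,0,0.09],
  [1,-0.69,-0.75,0,0.09],
  [1,-0.69,-0.75,0,0.09],
  [1,-0.69,-0.75,0,0.09],
  [1,-0.69,-0.75,0,0.09],
  [1,-0.69,-0.75,0,0.09],
  [1,-0.69,-0.75,0,0.09],
  [1,-0.69,-0.75,0,0.09],
  [1,-0.69,-0.75,0,0.09],
])

```text
t: 1.25
position: [0.3928, 0.1988, 0.2277]
eef_rot: [0.0, 0.25, 0.968, 0.0]
force: [1.2, 0.2, -0.8]
finger_gap: 0.0938
gripper_force: 0.0
```

```bash
python3 g.py .458 -.265 .20 2.63
```

```text
t 1.25 pos [0.3928 0.1988 0.2277] yaw 2.6372 tilt [ 9.e-04  2.e-04 -1.e+00] F [ 1.21  0.17 -0.84] gap 0.0938 gf 0.0 j [ 0.21 -0.28  2.07  0.    1.34 -0.86]
units [-0.5624 -0.7491  0.0553] twist 0.0023
```

play_rows([
  [1,-0.56,-0.75,0.05,0],
  [1,-0.56,-0.75,0.05,0],
  [1,-0.56,-0.75,0.05,0],
  [1,-0.56,-0.75,0.05,0],
  [1,-0.56,-0.75,0.05,0],
  [1,-0.56,-0.75,0.05,0],
  [1,-0.56,-0.75,0.05,0],
  [1,-0.56,-0.75,0.05,0],
  [1,-0.56,-0.75,0.05,0],
  [1,-0.56,-0.75,0.05,0],
  [1,-0.56,-0.75,0.05,0],
  [1,-0.56,-0.75,0.05,0],
])

```text
t: 2.25
position: [0.456, -0.2678, 0.2023]
eef_rot: [0.0, 0.252, 0.968, -0.001]
force: [0.0, 0.7, 0.6]
finger_gap: 0.0944
gripper_force: 0.0
```

play_rows([
  [1,0,0,0,0],
  [1,0,0,0,0],
])

```text
t: 2.42
position: [0.4559, -0.2624, 0.2021]
eef_rot: [-0.0, 0.25, 0.968, 0.0]
force: [-0.2, 0.1, 0.4]
finger_gap: 0.0938
gripper_force: 0.0
```

```bash
python3 - <<'E'
from plant import viewer
import cv2
d=viewer.read_camera("wrist"); cv2.imwrite("pics/w1.png",d["img"][:,:,::-1])
E
python3 g.py .458 -.265 .026 2.63
```

```text
t 2.47 pos [ 0.4559 -0.2617  0.2022] yaw 2.6377 tilt [-5.e-04  1.e-03 -1.e+00] F [-0.04 -0.11 -0.86] gap 0.094 gf 0.0 j [-0.74 -0.02  1.9   0.    1.27 -1.8 ]
units [-0.0071 -0.004   0.3524] twist 0.0025
```

View pics/w1.png

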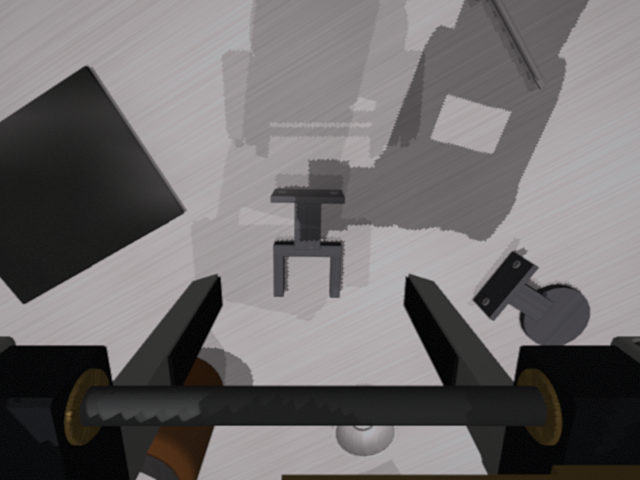

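The wrist view shows the fork upright at about (308,245): prong tips at rows ~297, bar rear corners at (273,241) and (344,240). The shelf bracket is at (540,290), well clear of the fingers.

```bash
python3 - <<'E'
from h import *
from plant import viewer
w=viewer.read_camera("wrist")
o=[((78,-33,14),(274,297)),((78,-23,14),(284,297)),((78,23,14),(331,297)),((78,33,14),(340,297)),((23,-33,14),(273.5,241)),((23,33,14),(344,240)),((35,-23,14),(285,257)),((35,23,14),(330,257))]
p,r=fit([(w,o)],[.458,-.265,-.51]);print(p.round(4),r.round(1).tolist())
E
```

```text
[ 0.4568 -0.2671 -0.5159] [[0.4, -0.6], [0.4, -0.5], [-0.6, 0.1], [0.4, 0.2], [0.0, 2.9], [-1.6, 4.7], [-0.9, -1.2], [1.6, -0.6]]
```

```bash
python3 g.py .4572 -.266 .026 2.627
```

```text
t 2.52 pos [ 0.456  -0.2613  0.2024] yaw 2.6386 tilt [-2.e-04  6.e-04 -1.e+00] F [0.59 0.11 0.01] gap 0.094 gf 0.0 j [-0.74 -0.02  1.9   0.    1.27 -1.8 ]
units [-0.0067 -0.0072  0.3527] twist 0.0037
```

play_rows([
  [1,-0.007,-0.007,0.08,0.004],
  [1,-0.007,-0.007,0.16,0.004],
  [1,-0.007,-0.007,0.22,0.004],
  [1,-0.007,-0.007,0.27,0.004],
  [1,-0.007,-0.007,0.31,0.004],
  [1,-0.007,-0.007,0.335,0.004],
  [1,-0.007,-0.007,0.35,0.004],
  [1,-0.007,-0.007,0.35,0.004],
  [1,-0.007,-0.007,0.35,0.004],
])

```text
t: 3.27
position: [0.4581, -0.2676, 0.0284]
eef_rot: [0.001, 0.255, 0.967, -0.0]
force: [1.3, 0.3, -0.5]
finger_gap: 0.0939
gripper_force: 0.0
```

```bash
python3 g.py .4572 -.266 .026 2.627
```

```text
t 3.27 pos [ 0.4581 -0.2676  0.0284] yaw 2.6253 tilt [ 1.e-03 -9.e-04 -1.e+00] F [ 1.3   0.26 -0.45] gap 0.0939 gf 0.0 j [-0.74  0.25  1.97  0.    0.93 -1.8 ]
units [0.0032 0.0019 0.0047] twist -0.0005
```

play_rows([
  [1,0.002,0.002,0.004,0],
  [0.5,0.002,0.002,0.004,0],
  [0,0.002,0.002,0.004,0],
  [0,0.002,0.002,0.004,0],
  [0,0.002,0.002,0.004,0],
  [0,0.002,0.002,0.004,0],
  [0,0.002,0.002,0.004,0],
  [0,0.002,0.002,0.004,0],
  [0,0.002,0.002,0.004,0],
  [0,0.002,0.002,0.004,0],
  [0,0.002,0.002,0.004,0],
  [0,0.002,0.002,0.004,0],
])

```text
t: 4.27
position: [0.457, -0.2665, 0.0254]
eef_rot: [-0.0, 0.256, 0.967, -0.0]
force: [-0.8, -0.7, -0.3]
finger_gap: 0.0241
gripper_force: 2.5
```

```bash
python3 g.py .4572 -.266 .15 2.627
```

```text
t 4.27 pos [ 0.457  -0.2665  0.0254] yaw 2.6247 tilt [-3.e-04 -4.e-04 -1.e+00] F [-0.84 -0.7  -0.33] gap 0.0241 gf 2.5 j [-0.74  0.25  1.97 -0.    0.92 -1.8 ]
units [ 2.000e-04  9.000e-04 -2.491e-01] twist -0.0007
```

play_rows([
  [0,0,0,0,0],
  [0,0,0,0,0],
  [0,0,0,-0.02,0],
  [0,0,0,-0.05,0],
  [0,0,0,-0.09,0],
  [0,0,0,-0.14,0],
  [0,0,0,-0.19,0],
  [0,0,0,-0.24,0],
  [0,0,0,-0.28,0],
  [0,0,0,-0.3,0],
  [0,0,0,-0.3,0],
  [0,0,0,-0.3,0],
])

```text
t: 5.27
position: [0.4569, -0.266, 0.1751]
eef_rot: [-0.0, 0.256, 0.967, 0.0]
force: [0.5, -0.3, -2.2]
finger_gap: 0.0237
gripper_force: 29.9
```

```bash
python3 g.py .5366 .189 .17 3.3366
```

```text
t 5.27 pos [ 0.4569 -0.266   0.1751] yaw 2.6245 tilt [-2.e-04  4.e-04 -1.e+00] F [ 0.5  -0.29 -2.18] gap 0.0237 gf 29.9 j [-0.74  0.02  1.91  0.    1.22 -1.8 ]
units [0.3112 0.8699 0.0105] twist -0.2267
```

play_rows([
  [0,0.02,0.05,0,-0.02],
  [0,0.05,0.12,0,-0.04],
  [0,0.08,0.2,0,-0.07],
  [0,0.11,0.28,0,-0.1],
  [0,0.14,0.36,0,-0.13],
  [0,0.17,0.44,0,-0.16],
  [0,0.2,0.52,0,-0.19],
  [0,0.23,0.6,0,-0.21],
  [0,0.25,0.68,0,-0.226],
  [0,0.28,0.76,0,-0.226],
  [0,0.3,0.82,0,-0.226],
  [0,0.31,0.87,0,-0.226],
])

```text
t: 6.27
position: [0.5356, 0.1917, 0.1728]
eef_rot: [-0.002, -0.098, 0.995, 0.0]
force: [0.8, -0.1, -2.1]
finger_gap: 0.0238
gripper_force: 29.9
```

play_rows([
  [0,0,0,0,0],
  [0,0,0,0,0],
  [0,0,0,0,0],
])

```text
t: 6.52
position: [0.5363, 0.1879, 0.1735]
eef_rot: [-0.002, -0.096, 0.995, -0.0]
force: [-0.2, -0.5, -2.9]
finger_gap: 0.0238
gripper_force: 29.9
```

```bash
python3 - <<'E'
from plant import viewer
import cv2,numpy as np
d=viewer.read_camera("wrist"); cv2.imwrite("pics/w2.png",d["img"][:,:,::-1])
for n in("top","scene"):
    d=viewer.read_camera(n); cv2.imwrite(f"pics/{n}2.png",d["img"][:,:,::-1])
E
python3 g.py .5366 .189 .17 3.3366
```

```text
t 6.67 pos [0.537  0.1872 0.1748] yaw 3.3328 tilt [-1.3e-03 -3.0e-04 -1.0e+00] F [ 0.28 -0.83 -2.31] gap 0.0236 gf 29.9 j [ 0.14  0.11  1.81 -0.    1.22 -1.63]
units [0.0001 0.0036 0.0095] twist -0.0012
```

View pics/w2.png

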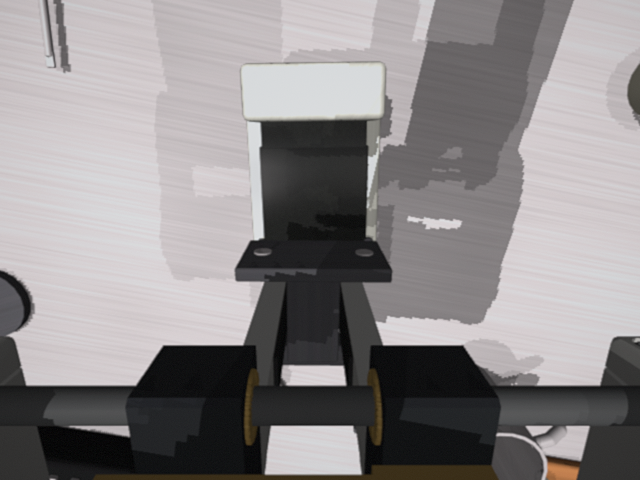

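The wrist view shows the fork held square. The plate's top-back corners are at (236,268) and (391,268). The upright's top corners are at (241,65), (385,62), (384,119) and (243,121), and the cushion's top front edge runs from (261,148) to (367,146).

```bash
python3 - <<'E'
from h import *
from plant import viewer,manip
w=viewer.read_camera("wrist")
z=manip.observe()["position"][2]*1000-25.4
o=[((-48,-42,100),(240.5,64)),((-48,42,100),(385.5,62)),((-16,42,100),(384.5,119.5)),((-16,-42,100),(242.5,121)),((0,-32,95),(261,148)),((0,32,95),(367,146))]
for a in(o,o[2:],o[:4]):
    p,r=fit([(w,a)],[.468,.176,.195]);print("stand",p.round(4),r.round(1).tolist())
f=[((-29,-32,40+z),(236,268.5)),((-29,32,40+z),(391,268.5)),((-23,-32,40+z),(236,281)),((-23,32,40+z),(391,281)),((-29,-32,z),(253,240)),((-29,32,z),(377,240))]
for a in(f,f[:4]):
    p,r=fit([(w,a)],[.537,.187,.19]);print("fork",p.round(4),r.round(1).tolist())
print(manip.observe()["position"])
E
```

```text
stand [0.4684 0.1753 0.2045] [[-1.9, -1.6], [1.8, -1.6], [0.5, 0.2], [-0.3, 0.5], [0.6, 0.7], [-0.9, 1.4]]
stand [0.468  0.1753 0.2055] [[0.5, -0.6], [-0.3, -0.1], [0.6, 0.1], [-0.9, 0.7]]
stand [0.4688 0.1754 0.204 ] [[-1.9, -0.8], [1.7, -0.7], [0.4, 1.0], [-0.3, 1.2]]
fork [0.5382 0.1888 0.192 ] [[-1.2, -0.3], [2.4, -0.3], [-0.4, 1.0], [1.5, 1.0], [-2.6, -0.4], [0.2, -0.4]]
fork [0.5382 0.1886 0.1924] [[-1.8, -0.5], [1.8, -0.5], [-1.0, 0.7], [1.0, 0.7]]
[0.53718387 0.18729345 0.17507491]
```

```bash
python3 g.py .5307 .187 .0804 3.343
```

```text
t 6.72 pos [0.5372 0.1873 0.1751] yaw 3.3328 tilt [-7.e-04 -2.e-04 -1.e+00] F [-0.22 -0.69 -2.29] gap 0.0234 gf 29.9 j [ 0.14  0.11  1.81 -0.    1.22 -1.63]
units [0.0127 0.0019 0.1894] twist -0.0033
```

play_rows([
  [0,0.003,0.002,0.02,-0.003],
  [0,0.006,0.002,0.05,-0.003],
  [0,0.012,0.002,0.09,-0.003],
  [0,0.012,0.002,0.13,-0.003],
  [0,0.012,0.002,0.16,-0.003],
  [0,0.012,0.002,0.18,-0.003],
  [0,0.012,0.002,0.189,-0.003],
  [0,0.012,0.002,0.189,-0.003],
  [0,0.012,0.002,0.189,-0.003],
  [0,0.012,0.002,0.189,-0.003],
])

```text
t: 7.55
position: [0.5323, 0.1883, 0.0821]
eef_rot: [0.001, -0.101, 0.995, 0.0]
force: [0.4, -1.2, -2.1]
finger_gap: 0.0236
gripper_force: 29.9
```

```bash
python3 - <<'E'
from plant import viewer
import cv2,numpy as np
a=viewer.read_camera("scene")["img"];b=viewer.read_camera("wrist")["img"]
c=cv2.resize(a[205:305,340:440],(400,400),interpolation=cv2.INTER_CUBIC);c=cv2.convertScaleAbs(c,alpha=1.3)
cv2.imwrite("pics/s3.png",np.hstack([c,b[0:400,120:520]])[:,:,::-1])
E
python3 g.py .516 .184 .0804 3.343
```

```text
t 7.65 pos [0.5322 0.1884 0.0821] yaw 3.344 tilt [ 2.2e-03  3.0e-04 -1.0e+00] F [ 0.12 -0.22 -2.75] gap 0.0238 gf 29.9 j [ 0.14  0.23  1.87 -0.    1.04 -1.63]
units [ 0.0335 -0.002   0.0034] twist 0.0003
```

View pics/s3.png

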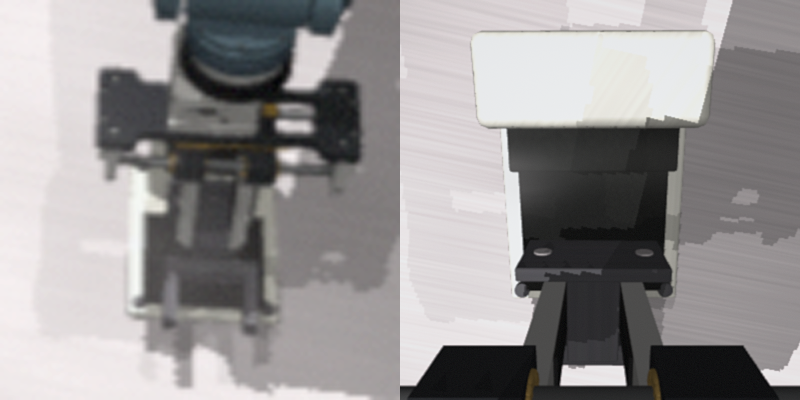

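Both panels show the plate facing the cushion. Centres line up in the wrist view: plate 516–670 and cushion 509–677 in panel columns, both about 593. I'll measure the edges more precisely to check the height.

```bash
python3 - <<'E'
from h import *
from plant import viewer,manip
w=viewer.read_camera("wrist");g=w["img"].mean(2)
for r in (274,278): print(r,"L",g[r,228:246].astype(int),"R",g[r,382:400].astype(int))
for r in(155,): print(r,"L",g[r,220:238].astype(int),"R",g[r,388:408].astype(int))
print("col 300 rows 232-290",g[232:290,300].astype(int)); print("col 300 rows 120-180",g[118:180,300].astype(int))
K=np.array([[w["fx"],0,w["cx"]],[0,w["fy"],w["cy"]],[0,0,1]])
s=manip.observe()["position"]
for n,q,P in(("fork",(s[0]+.001,s[1]+.0013,.202),[(-29,-32,40),(-29,32,40),(-23,-32,40),(-23,32,40)]),("cush",(.468,.1754,.202),[(0,-32,40),(0,32,40)])):
  for z0 in(.051,.055,.059):
    R,t=T(q);t[2]=z0 if n=="fork" else .055
    print(n,z0,cv2.projectPoints(np.array(P)/1000@R.T+t,w["rvec"],w["tvec"],K,None)[0][:,0].round(1).tolist())
E
```

```text
274 L [221 217 210 228 237 238 208 132  84  81  84  85  85  85  84  85  84  84] R [ 45  42  44  44  44  43  43  42  38  74 136 156 149 134 125 146 157 156]
278 L [225 219 203 223 236 240 237 169  94  79  83  85  84  85  84  85  85  85] R [ 45  42  45  44  43  44  44  41  44  82 139 155 146 134 133 146 153 154]
155 L [215 216 223 230 233 234 237 234 162  88  73  77  77  76  76  75  75  74] R [ 39  39  39  38  39  38  39  39  32  67 125 146 145 143 136 125 118 116
 116 116]
col 300 rows 232-290 [16 16 14 17 16 16 15 18 29 35 36 36 36 36 40 37 36 34 37 37 37 36 36 38
 37 38 36 37 39 39 38 36 36 37 35 39 56 78 88 88 83 70 61 49 43 44 44 45
 43 40 44 44 46 46 44 44 46 45]
col 300 rows 120-180 [235 236 232 209 187 178 169 154 130 102  68  46  41  43  44  41  41  42
  44  45  43  44  43  44  46  47  46  47  48  48  47  49  50  51  51  50
  51  51  54  54  55  53  52  54  54  55  54  54  54  53  52  54  51  48
  44  45  51  50  52  52  49  50]
fork 0.051 [[237.1, 262.2], [390.1, 262.4], [237.8, 275.5], [389.2, 275.7]]
fork 0.055 [[235.2, 265.6], [392.0, 265.8], [236.0, 279.2], [391.1, 279.4]]
fork 0.059 [[233.2, 269.2], [394.0, 269.4], [234.1, 283.1], [393.1, 283.3]]
cush 0.051 [[227.3, 172.9], [395.6, 173.1]]
cush 0.055 [[227.3, 172.9], [395.6, 173.1]]
cush 0.059 [[227.3, 172.9], [395.6, 173.1]]
```

play_rows([
  [0,0.01,0,0.002,0],
  [0,0.02,0,0.002,0],
  [0,0.03,0,0.002,0],
  [0,0.04,0,0.002,0],
  [0,0.05,0,0.002,0],
  [0,0.058,0,0.002,0],
  [0,0.064,0,0.002,0],
  [0,0.068,0,0.002,0],
  [0,0.068,0,0.002,0],
  [0,0.068,0,0.002,0],
  [0,0.068,0,0.002,0],
  [0,0.068,0,0.002,0],
])

```text
t: 8.7
position: [0.4983, 0.1814, 0.08]
eef_rot: [0.0, -0.101, 0.995, 0.0]
force: [-0.2, 0.3, -4.1]
finger_gap: 0.0237
gripper_force: 29.9
```

```bash
python3 g.py .496 .18 .0804 3.343
```

```text
t 8.7 pos [0.4983 0.1814 0.08  ] yaw 3.3439 tilt [ 3.e-04  1.e-04 -1.e+00] F [-0.2   0.32 -4.06] gap 0.0237 gf 29.9 j [ 0.14  0.16  1.96  0.    1.03 -1.64]
units [ 0.005  -0.0019 -0.0007] twist 0.0003
```

play_rows([
  [0,0.003,0,0,0],
  [0,0.006,0,0,0],
  [0,0.009,0,0,0],
  [0,0.012,0,0,0],
  [0,0.012,0,0,0],
  [0,0.012,0,0,0],
  [0,0.012,0,0,0],
])

```text
t: 9.28
position: [0.4926, 0.1803, 0.0801]
eef_rot: [0.001, -0.101, 0.995, 0.0]
force: [4.1, 0.9, -4.7]
finger_gap: 0.0239
gripper_force: 29.9
```

```bash
python3 - <<'E'
from plant import manip,viewer
import numpy as np
F=[]
for _ in range(4):
    viewer.read_camera("wrist"); F.append(manip.observe()["force"])
print(np.mean(F,0),np.std(F,0))
E
python3 g.py .496 .18 .0804 3.343
```

```text
[ 3.01898886  1.39419472 -4.32533358] [0.55253693 0.2916748  0.42713107]
t 9.48 pos [0.4925 0.1803 0.0801] yaw 3.3439 tilt [ 7.e-04  2.e-04 -1.e+00] F [ 3.65  1.66 -4.75] gap 0.0235 gf 29.9 j [ 0.13  0.14  1.97  0.    1.03 -1.64]
units [-0.0068 -0.002  -0.0006] twist 0.0003
```

play_rows([
  [0,0.002,0,0,0],
  [0,0.004,0,0,0],
  [0,0.006,0,0,0],
  [0,0.009,0,0,0],
  [0,0.009,0,0,0],
  [0,0.009,0,0,0],
  [0,0.009,0,0,0],
])

```text
t: 10.07
position: [0.4892, 0.1796, 0.0805]
eef_rot: [0.002, -0.101, 0.995, 0.0]
force: [7.5, 2.7, -7.8]
finger_gap: 0.024
gripper_force: 30.0
```

```bash
python3 - <<'E'
from plant import manip,viewer
import numpy as np,cv2
F=[]
for _ in range(6):
    d=viewer.read_camera("wrist"); F.append(manip.observe()["force"])
print(np.mean(F,0),np.std(F,0))
cv2.imwrite("pics/w4.png",d["img"][:,:,::-1])
E
python3 g.py .496 .18 .0804 3.343
```

```text
[ 7.38884877  2.77040672 -6.92619904] [0.44190388 0.33653179 0.27836869]
t 10.37 pos [0.4892 0.1796 0.0805] yaw 3.344 tilt [ 0.0042  0.001  -1.    ] F [ 6.85  3.29 -6.98] gap 0.0238 gf 30.0 j [ 0.13  0.13  1.98  0.    1.02 -1.64]
units [-0.0134 -0.002   0.0002] twist 0.0003
```

View pics/w4.png

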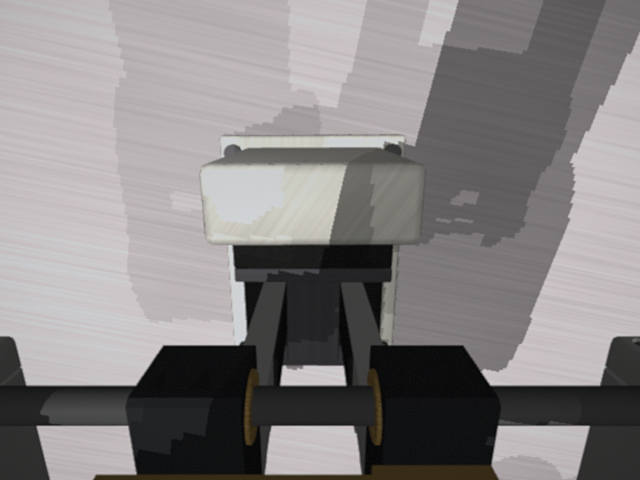

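The plate's top edge meets the cushion squarely: plate 236–391 and cushion 235–391 in columns at row ~268, flush. The normal force is about 8 N, so I'll push slightly further.

play_rows([
  [0,0.001,0,0.001,0],
  [0,0.003,0,0.001,0],
  [0,0.003,0,0.001,0],
  [0,0.003,0,0.001,0],
  [0,0.003,0,0.001,0],
  [0,0.003,0,0.001,0],
  [0,0.003,0,0.001,0],
  [0,0.003,0,0.001,0],
  [0,0.003,0,0.001,0],
  [0,0.003,0,0.001,0],
  [0,0.003,0,0.001,0],
  [0,0.003,0,0.001,0],
])

```text
t: 11.37
position: [0.4885, 0.1795, 0.0805]
eef_rot: [0.003, -0.101, 0.995, 0.0]
force: [9.3, 3.1, -5.8]
finger_gap: 0.024
gripper_force: 30.0
```

play_rows([
  [0,0,0,0,0],
  [0,0,0,0,0],
  [0,0,0,0,0],
  [0,0,0,0,0],
  [0,0,0,0,0],
  [0,0,0,0,0],
  [0,0,0,0,0],
  [0,0,0,0,0],
  [0,0,0,0,0],
  [0,0,0,0,0],
  [0,0,0,0,0],
  [0,0,0,0,0],
])

```text
t: 12.37
position: [0.4885, 0.1795, 0.0805]
eef_rot: [0.003, -0.101, 0.995, 0.0]
force: [9.4, 4.0, -6.0]
finger_gap: 0.0236
gripper_force: 30.0
```

```bash
python3 - <<'E'
from plant import manip,viewer
import numpy as np,cv2
F=[]
for _ in range(6):
    d=viewer.read_camera("wrist"); F.append(manip.observe()["force"])
print(np.mean(F,0),np.std(F,0))
g=d["img"].mean(2)
for r in(262,274): print(r,"L",g[r,228:246].astype(int),"R",g[r,382:400].astype(int))
print(g[240:290,300].astype(int))
E
python3 g.py .496 .18 .0804 3.343
```

```text
[ 8.62909497  3.19472005 -5.92452936] [0.40888786 0.56977269 0.21222511]
262 L [165 190 208 213 206 154  81  32  24  27  26  27  27  29  26  27  26  26] R [ 15  13  16  15  11  15  13  13   9  52 107 128 131 125 110  91 103 121]
274 L [180 174 196 210 212 205 159  97  69  68  70  71  70  72  72  71  71  70] R [ 34  35  35  35  36  34  35  33  34  68 114 129 129 116 100 102 109 119]
[186 179 168 160 153 140 101  50  26  25  27  25  26  25  26  27  25  26
  28  27  26  26  27  28  25  28  24  20  34  62  73  71  47  36  33  37
  36  35  35  36  34  32  36  36  36  36  34  36  35  36]
t 12.67 pos [0.4885 0.1795 0.0805] yaw 3.344 tilt [ 0.0059  0.0013 -1.    ] F [ 8.34  2.9  -5.98] gap 0.0237 gf 30.0 j [ 0.13  0.13  1.99  0.    1.02 -1.64]
units [-0.0149 -0.002   0.0003] twist 0.0003
```

```bash
python3 -c "
from plant import manip
print(manip.sign_off())"
```

```text
the job is handed in; nothing more can be done
None
```

I handed the job in with the fork still gripped and its plate pressed on the cushion at about 9 N. It is square and within about 1 mm of flush sideways and in height; sign-off returned no verdict.

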